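Make up the soldering kit and the bench kit

ROBOT

A 7-joint arm with a two-finger parallel gripper is mounted at the origin on a cart in front of the work surface, level with it; the furniture and walls round the work are solid. World frame = base frame: x ahead of the robot, y to its left, z up, the work surface at z = 0. Lengths are in mm, angles in rad, forces in N, time in s.
With the tool pointing down it reaches from about 350 to 900 mm from the base axis. Payload 7.2 kg.
Tool frame: the origin (TCP) lies between the finger pads; the fingertips stand 17 mm ahead of it and the grasp point (between the pads) lies 2 mm behind it (env.tip_reach is the distance from the TCP to the fingertips, in mm); z points along the fingers, y is the line along which they close (so a half turn about z gives the same grasp; the last joint's range is limited). The gripper opens to 88 mm and grips with 3 to 60 N. Pads are 20 mm wide; open, the fingers measure 115 mm over their backs; the gripper's body (75 mm by 178 mm) begins 61 mm behind the grasp point.
Start: joints at [-1.332, 0.411, -0.013, 1.596, 0.006, 1.134, -0.082], TCP at [188.765, 595.815, 239.653] pointing down, gripper open.
Joint ranges: [-2.95, 2.95], [-0.29, 1.99], [-1.47, 1.44], [0.14, 2.54], [-1.03, 4.17], [0.13, 1.85], [-2.86, 2.86]. Speed limits (rad/s): [2.39, 2.39, 3.01, 3.01, 3.14, 3.14, 3.14].

INTERFACE

Orientations are given as a rotation vector (axis times angle).
In Python, from bench import env gives the robot as it stands. The module is installed in compiled form; this text tells all that it offers.
- The arm moves only by the tool arm_command, never from a script. Its argument "steps" is one flat list of numbers, 7 for each row, row after row: the turn, a rotation vector about the world's x, y, z in degrees, then the shift along the world's x, y, z in cm, then the finger opening in cm, from 0 to 8.78. A call has 1 to 12 rows; each row is the pose to reach, as a shift and turn from the pose commanded when the call began; what a row does not reach only later rows make up. A row lasts 1/12 s, in which the tool goes at most 41.7 mm and 7.16 degrees, less where a joint would pass 70% of its speed; a pose out of reach is approached as far as the arm can. A call with a gripper value outside its range is refused whole. The fingers move at their own pace and stop on an object; the grip force is fixed at half the most. Time passes only in rows, so rows that repeat a pose let the fingers close. It gives the time, the measured TCP pose, the force, the opening and the grip force at its end, in the units of the state.
- env.state(): the state, without advancing time (a new reading comes with each control period).
- env.read_camera(name): name is "side" or "top"; returns (picture, depth): 400x640x3 uint8, red, green, blue; 400x640 float32, mm along the optical axis (not along the pixel's ray), 0 where there is no reading.
- env.get_calibration(name): a dict with "fov_y" (degrees; the focal length in pixels is half the picture's height over the tangent of half this angle, whatever the lens; pixels are square), "cx", "cy" (the principal point, pixels), "distortion" ([k1, k2, p1, p2, k3] as OpenCV has them; the pictures are not rectified), "position" and "orientation" of the camera in the world. Camera axes: x right, y down, z forward; pixel columns grow to the right and rows downward; lengths in mm; the calibration is good to about 2 mm. A picture is of the moment at which its call begins. get_calibration takes no time and is no camera call.
- env.close_job(): hands the job in; it is judged then, once.
Trained networks look in the newest picture that a camera, given by its name, has taken for a name from the list of things; names that differ only in an ending like _2 or _b are one class to them, and where a whole thing is asked for, a point or a joint stands for the part that bears it (a point fixed in the world has none). Each returns a list of dicts, best first, with "confidence" (0 to 1); they miss things now and then, are a little off and sometimes report something else, mostly with a low value. They report only what shows in the picture. A call takes as long as a camera call.
- env.cut_out(target, camera): "mask" (400x640 bool, what is visible of it) and "location" ([column, row] as shares, 0 to 1, of the picture: columns of its width, rows of its height, amid what is visible of it).
- env.tip_of(target, camera): "location" ([column, row] as shares, 0 to 1, of the picture: columns of its width, rows of its height: a listed point, or the origin of a listed thing).
The state is a dict: "time_s": time; "joint_positions": joint angles; "joint_vel": joint speeds; "joint_torque": joint torques, N m; "eef_pos": TCP position; "tool_rot": TCP orientation; "force": force on the tool from outside, world axes, zero at the start; "ft_torque": the same for the moment, N m; "gripper_width": opening from 0.0 (shut) to 1.0 (fully open); "finger_force": force on a finger pad.
Only numpy, scipy, OpenCV 4.12 (cv2) and the standard library are available. Lean on these libraries where they do the work, as an engineer would, in place of code of your own. Each camera call takes 0.05 s, during which the arm holds its last target. There are 200 camera calls.

TASK

Make up two kits in the two shallow metal trays: put the solder spool and the small white jar in the narrow tray with the divider, one in each compartment, and put the roll of tape and the power adapter side by side in the wider tray that has no divider. Everything must stand or lie flat on the floor of its tray as it does on the bench now, nothing resting on a rim, on the divider or on another thing. Leave the flux syringe where it lies; it belongs to neither kit.

Things in the scene. Friction and masses are not known exactly. Their poses are not given: they have to be found in the camera images.
- divided_tray: narrow shallow steel tray with a divider across its middle, fixed to the bench; 156 (x) x 82 (y) mm, rims and divider 10 mm high (the rounded bead on top reaches 12.5 mm) and 3 mm thick, floor 3 mm thick. Origin: centre of its underside, on the bench. x runs along its long side, z up. The centres of its two compartments, each 73.5 x 76 mm inside, lie 38 mm from the origin along +x and -x
- open_tray: wider shallow steel tray without a divider, fixed to the bench; 156 (x) x 118 (y) mm outside, 150 x 112 mm inside, rims 10 mm high (bead to 12 mm) and 3 mm thick, floor 3 mm thick. Origin: centre of its underside, on the bench. x runs along its long side, z up. The power adapter with its long side along the tray's y, centred 38 mm to one side along x, and the tape centred 39 mm to the other side fit side by side. The two trays trade places from start to start
- spool_mid (a point): solder spool standing on its flange: blue flanges of 54 mm diameter, 36 mm high overall, silvery wire between, a short wire end sticking up 4 mm, 240 g (varies by a quarter). The point is its centre, 18 mm above its underside; z is its upright axis. Grip it across the flanges, any direction
- jar_mid (a point): small closed white jar with a ribbed screw lid that is fixed on, 35 mm diameter, 30 mm high, upright. The point is its centre, 15 mm above its underside; z is its upright axis
- tape_mid (a point): roll of black tape lying flat, 62 mm outside diameter, 18 mm high; the hole in the middle cannot be gripped, take it across the outside. The point is its centre, 9 mm above its underside; z is its axis
- adapter_mid (a point): black box-shaped power adapter lying flat, 95 mm long (its x axis), 53 mm wide (its y axis), 32 mm high. The point is its centre, 16 mm above its underside; z is up. Grip it across the 53 mm width
- syringe_mid (a point): flux syringe lying on the bench behind the stock, 120 mm long (x axis) x 26 x 16 mm, amber barrel; not to be moved. The point is its centre, 8 mm above the bench

How it is judged:
By the outcome, as a careful person would: the job done as asked, in the order asked, and still so for the second after the job is handed in, with the robot touching nothing.
It also fails if it takes over 96 s, if anything falls off the work surface, if the arm or the gripper's body presses on something with over 40 N, if the wrist force passes 120 N, or if a joint passes its speed limit or range.

## Working session

There is one attempt and no reset: what is moved stays moved. The work goes in short steps, Python scripts to look and compute and a tool call to move; the robot and the scene stay as the last step left them, time stands still between calls to the robot, and variables do not carry over. Pictures are saved under pics/ and viewed, at most 14 in all, crops included, and the job is handed in when it is done.

Besides the shell and the picture viewer there is one more tool, called after "Request:" in YAML: its name, and indented under it one key for each argument. arm_command: Moves the arm, as the interface text tells. Its arguments: {"type":"object","properties":{"steps":{"type":"array"}},"required":["steps"]}

```bash
mkdir -p pics; cat > h.py <<'E'
import numpy as np, cv2
from scipy.spatial.transform import Rotation as R
from bench import env
NAMES=["divided_tray","open_tray","spool_mid","jar_mid","tape_mid","adapter_mid","syringe_mid"]
def cal(n):
    c=env.get_calibration(n); f=200/np.tan(np.radians(c["fov_y"])/2)
    K=np.array([[f,0,c["cx"]],[0,f,c["cy"]],[0,0,1]])
    o=np.array(c["orientation"],float)
    Rm=R.from_rotvec(o).as_matrix() if o.size==3 else (o if o.shape==(3,3) else R.from_quat(o).as_matrix())
    return K,np.array(c["distortion"],float),np.array(c["position"],float),Rm
def rays(n,px):
    K,d,p,Rm=cal(n); u=cv2.undistortPoints(np.array(px,float).reshape(-1,1,2),K,d).reshape(-1,2)
    return p,np.c_[u,np.ones(len(u))],Rm
def onplane(n,px,z):
    p,u,Rm=rays(n,px); w=u@Rm.T; return p+w*((z-p[2])/w[:,2])[:,None]
def cloud(n,depth,mask):
    v,u=np.nonzero(mask&(depth>0)); p,r,Rm=rays(n,np.c_[u,v]); return p+(r*depth[v,u][:,None])@Rm.T
def save(n,f):
    im,d=env.read_camera(n); cv2.imwrite("pics/"+f,im[:,:,::-1]); return im,d
E
python3 - <<'E'
from h import *
for n in("top","side"):
    print(n,env.get_calibration(n)); im,d=save(n,n+"0.png"); np.save(n+"0.npy",d)
s=env.state();print(s["time_s"],s["eef_pos"],s["tool_rot"],s["force"],s["gripper_width"])
Z=dict(zip(NAMES,[0,0,18,15,9,16,8]))
for t in NAMES:
    r=env.cut_out(t,"top"); 
    for q in r[:2]:
        c=cloud("top",np.load("top0.npy"),q["mask"]); 
        print(t,"mask",round(q["confidence"],2),q["mask"].sum(),np.round(np.median(c,0)) if len(c) else None,"zmax",np.round(np.percentile(c[:,2],[5,95])) if len(c) else None, np.array(q["location"])*[640,400])
    for q in env.tip_of(t,"top")[:2]:
        px=np.array(q["location"])*[640,400]; print("   tip",round(q["confidence"],2),np.round(px),np.round(onplane("top",px,Z[t])[0],1))
E
```

```text
top {'fov_y': 42.64384950564813, 'cx': 322.31142465258006, 'cy': 202.63907887752296, 'distortion': array([0.02933358, 0.        , 0.        , 0.        , 0.        ]), 'position': array([ 504.42112337, -224.21232009, 1192.11847818]), 'orientation': array([-2.14652462,  2.17949211, -0.082374  ])}
side {'fov_y': 42.13572588457553, 'cx': 313.8835634342097, 'cy': 189.82394155580428, 'distortion': array([0.04671291, 0.        , 0.        , 0.        , 0.        ]), 'position': array([ 187.44330984, -431.01938344,  900.42584291]), 'orientation': array([-2.33345264,  1.34583628, -0.35322533])}
0.1 [188.67553836 595.40862821 238.91359525] [-4.80041748e-01 -3.10458176e+00  2.20578389e-03] [0.01157364 0.20419424 0.2507382 ] 1.0042447022982612
divided_tray mask 0.73 2517 [ 469. -407.    2.] zmax [-2. 12.] [411.2  265.48]
   tip 0.9 [410. 267.] [ 467.5 -402.1    0. ]
   tip 0.69 [337. 142.] [ 763.1 -238.5    0. ]
open_tray mask 0.71 3586 [ 473. -271.    2.] zmax [-2. 11.] [354.368 263.88 ]
   tip 0.71 [354. 262.] [ 479.1 -274.     0. ]
spool_mid mask 0.67 488 [ 629. -309.   34.] zmax [ 0. 38.] [366.4 200.2]
jar_mid mask 0.68 184 [ 625. -192.   29.] zmax [25. 33.] [317.824 202.2  ]
   tip 0.71 [318. 204.] [ 614.4 -191.7   15. ]
tape_mid mask 0.76 476 [439.  -4.  17.] zmax [ 4. 20.] [241.088 277.48 ]
tape_mid mask 0.2 3477 [ 474. -271.    2.] zmax [-2. 10.] [353.088 265.   ]
   tip 0.78 [238. 280.] [443.9  -7.1   9. ]
adapter_mid mask 0.73 1036 [ 436. -128.   30.] zmax [15. 33.] [288.128 282.4  ]
   tip 0.83 [288. 283.] [ 436.3 -120.5   16. ]
syringe_mid mask 0.6 329 [ 759. -238.   12.] zmax [ 0. 17.] [337.216 147.2  ]
   tip 0.83 [334. 145.] [ 754.7 -230.2    8. ]
```

```bash
ls pics
```

```text
side0.png
top0.png
```

View pics/top0.png

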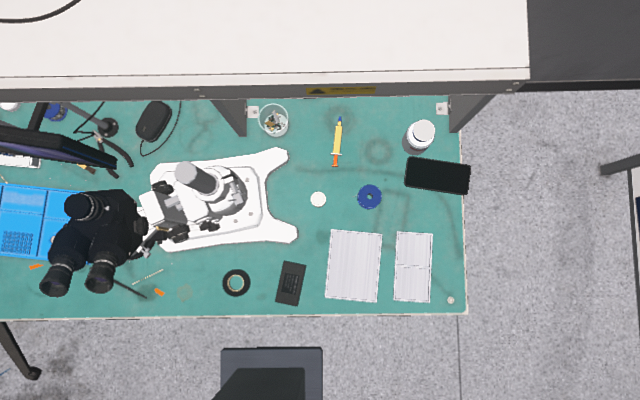

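View pics/side0.png

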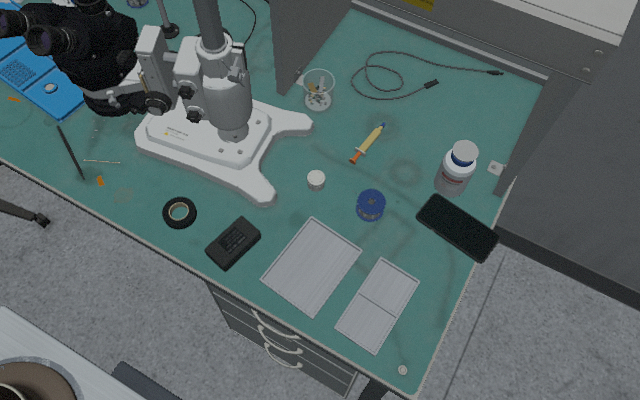

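```bash
python3 - <<'E'
from h import *
TOP=dict(zip(NAMES,[11,11,36,30,18,32,16]))
for cam in("top","side"):
    D=np.load(cam+"0.npy")
    if cam=="side": env.read_camera("side")
    else: env.read_camera("top")
    for t in NAMES:
        r=env.cut_out(t,cam)
        if not r: print(cam,t,"none"); continue
        m=r[0]["mask"]; c=cloud(cam,D,m)
        if "tray" not in t: c=c[abs(c[:,2]-TOP[t])<6]
        p=c[:,:2].astype(np.float32)
        px=np.argwhere(m)[:,::-1]; 
        q=p if "tray" not in t else onplane(cam,px,5)[:,:2].astype(np.float32)
        (cx,cy),(w,h),a=cv2.minAreaRect(q); (ex,ey),er=cv2.minEnclosingCircle(q)
        if t in("tape_mid","spool_mid","jar_mid"): print(cam,t,"n",len(p),"circ",np.round([ex,ey,er],1),"mean",p.mean(0).round(1),"z",np.percentile(c[:,2],50).round(1))
        else: print(cam,t,"rect",np.round([cx,cy,w,h,a],1),"mean",p.mean(0).round(1))
# height map
P=[]
for cam in("top","side"):
    D=np.load(cam+"0.npy"); P.append(cloud(cam,D,np.ones((400,640),bool)))
P=np.vstack(P); xs=np.arange(250,950,50); ys=np.arange(600,-600,-60)
print("y:",ys.tolist())
for x in xs[::-1]:
    print(x,[int(max(P[(abs(P[:,0]-x)<25)&(abs(P[:,1]-y)<30)][:,2],default=-999)) for y in ys])
E
```

```text
top divided_tray rect [ 469.3 -406.    86.9  156.8   86.2] mean [ 468.6 -406.9]
top open_tray rect [ 473.8 -270.9  122.9  160.8   84. ] mean [ 473.3 -271.3]
top spool_mid n 410 circ [ 629.6 -309.9   27. ] mean [ 629.7 -309.5] z 34.9
top jar_mid n 166 circ [ 625.6 -193.2   16.6] mean [ 625.8 -193.4] z 29.2
top tape_mid n 336 circ [438.7  -3.4  30.2] mean [439.5  -2.5] z 17.1
top adapter_mid rect [ 436.  -127.2   51.8   93.8   77.2] mean [ 435.8 -127.6]
top syringe_mid rect [ 760.1 -237.7   18.7  113.9   85.7] mean [ 759.6 -238.6]
side divided_tray rect [ 472.5 -405.5   85.1  159.5   85.9] mean [ 469.9 -405.5]
side open_tray rect [ 476.8 -267.7  122.2  160.9   84. ] mean [ 473.9 -268.6]
side spool_mid n 555 circ [ 630.9 -306.2   28.4] mean [ 631.2 -307.6] z 35.9
side jar_mid n 226 circ [ 627.1 -190.9   17.8] mean [ 625.7 -192. ] z 30.2
side tape_mid n 601 circ [440.8  -2.3  31.9] mean [439.1  -2.7] z 17.8
side adapter_mid rect [ 437.  -125.7   53.6   95.5   77.9] mean [ 435.4 -126.7]
side syringe_mid rect [ 760.7 -239.1   22.2  112.9   78. ] mean [ 759.5 -237. ]
y: [600, 540, 480, 420,
[... 707 characters left out ...]
49, 278, 278, 426, 298, 32, 36, 9, 41, 39, 6, 7, 8]
550 [7, 14, 16, 13, 18, 252, 348, 348, 333, 277, 262, 46, 34, 9, 15, 15, 14, 16, 12, 5]
500 [-737, 16, 17, 18, 19, 7, 361, 368, 364, 32, 7, 9, 34, 32, 15, 16, 16, 14, 12, 6]
450 [-736, 7, 8, 7, 7, 9, 372, 371, 369, 8, 22, 21, 36, 35, 14, 16, 16, 17, 8, 8]
400 [-732, 9, 8, 8, 7, 7, 8, 8, 8, 8, 23, 7, 36, 14, 17, 16, 15, 15, 8, 6]
350 [-733, 5, 6, 7, 6, 7, 7, 7, 6, 8, 7, 6, 7, 6, 6, 7, 6, 6, 7, 6]
300 [-737, -736, -735, -736, -735, -737, -737, -736, -738, -736, -738, -736, -739, -738, -740, -746, -999, -999, -999, -999]
250 [-734, -733, -733, -733, -736, -735, -733, -735, -736, -734, -735, -735, -738, -735, -737, -736, -732, -736, -736, -735]
```

Request:
arm_command:
  steps: [0,0,5,14,-44.5,2,8,0,0,5,14,-44.5,2,8,0,0,5,14,-44.5,2,8,0,0,5,14,-44.5,2,8,0,0,5,14,-44.5,2,8,0,0,5,14,-44.5,2,8,0,0,5,14,-44.5,2,8,0,0,5,14,-44.5,2,8,0,0,5,14,-44.5,2,8,0,0,5,14,-44.5,2,8,0,0,5,14,-44.5,2,8,0,0,5,14,-44.5,2,8]

```text
time_s: 2.6
eef_pos: [330.0, 145.4, 260.2]
tool_rot: [0.354, 3.121, 0.001]
force: [0.3, -0.1, -0.8]
gripper_width: 0.914
finger_force: 0.0
```

```bash
python3 - <<'E'
from h import *
P=np.vstack([cloud(c,np.load(c+"0.npy"),np.ones((400,640),bool)) for c in("top","side")])
P=P[(P[:,2]>60)&(P[:,2]<520)]
for nm,c in dict(tape=(439,-3),adapter=(436,-127),jar=(626,-192),spool=(630,-308)).items():
    d=P[:,:2]-c; r=np.hypot(*d.T); a=np.degrees(np.arctan2(d[:,1],d[:,0]))
    print(nm,[(k,int(min(r[abs(a-k)<15],default=9999)),int(np.min(P[(abs(a-k)<15)&(r<170)][:,2],initial=999))) for k in range(-165,180,30)])
E
```

```text
tape [(-165, 366, 999), (-135, 9999, 999), (-105, 9999, 999), (-75, 9999, 999), (-45, 369, 999), (-15, 142, 60), (15, 111, 60), (45, 118, 119), (75, 138, 150), (105, 231, 999), (135, 9999, 999), (165, 366, 999)]
adapter [(-165, 9999, 999), (-135, 9999, 999), (-105, 9999, 999), (-75, 9999, 999), (-45, 373, 999), (-15, 322, 999), (15, 171, 999), (45, 177, 999), (75, 216, 999), (105, 9999, 999), (135, 9999, 999), (165, 382, 999)]
jar [(-165, 9999, 999), (-135, 9999, 999), (-105, 9999, 999), (-75, 232, 999), (-45, 153, 361), (-15, 132, 361), (15, 133, 358), (45, 154, 361), (75, 143, 60), (105, 126, 60), (135, 9999, 999), (165, 583, 999)]
spool [(-165, 9999, 999), (-135, 9999, 999), (-105, 9999, 999), (-75, 9999, 999), (-45, 139, 60), (-15, 128, 359), (15, 129, 360), (45, 148, 361), (75, 259, 999), (105, 242, 999), (135, 648, 999), (165, 630, 999)]
```

Request:
arm_command:
  steps: [0,0,0,4,-18.5,0,8,0,0,0,4,-18.5,0,8,0,0,0,4,-18.5,0,8,0,0,0,4,-18.5,0,8,0,0,0,4,-18.5,0,8,0,0,0.5,10.6,-27.2,-12,8,0,0,0.5,10.6,-27.2,-12,8,0,0,0.5,10.6,-27.2,-12,8,0,0,0.5,10.6,-27.2,-12,8,0,0,0.5,10.6,-27.2,-12,8,0,0,0.5,10.6,-27.2,-12,8,0,0,0.5,10.6,-27.2,-12,8]

```text
time_s: 3.6
eef_pos: [434.5, -120.8, 140.0]
tool_rot: [-0.331, -3.123, -0.0]
force: [1.1, 0.1, 0.4]
gripper_width: 0.91
finger_force: 0.0
```

Request:
arm_command:
  steps: [0,0,0,0.1,-0.5,-5,8,0,0,0,0.1,-0.5,-9,8,0,0,0,0.1,-0.5,-10.8,8,0,0,0,0.1,-0.5,-10.8,8,0,0,0,0.1,-0.5,-10.8,8,0,0,0,0.1,-0.5,-10.8,4.5,0,0,0,0.1,-0.5,-10.8,4.5,0,0,0,0.1,-0.5,-10.8,4.5,0,0,0,0.1,-0.5,-10.8,4.5,0,0,0,0.1,-0.5,-10.8,4.5,0,0,0,0.1,-0.5,-10.8,4.5,0,0,0,0.1,-0.5,-10.8,4.5]

```text
time_s: 4.6
eef_pos: [436.5, -126.1, 32.6]
tool_rot: [0.33, 3.123, 0.001]
force: [-3.0, 1.7, 12.2]
gripper_width: 0.587
finger_force: 30.0
```

Request:
arm_command:
  steps: [0,0,0,0,0,4,4.5,0,0,-6,0,0,8,4.5,0,0,-84,0.1,-13.9,8,4.5,0,0,-84,0.1,-13.9,8,4.5,0,0,-84,0.1,-13.9,8,4.5,0,0,-84,0.1,-13.9,8,4.5,0,0,-84,0.1,-13.9,8,4.5,0,0,-84,0.1,-13.9,8,4.5,0,0,-84,0.1,-13.9,8,4.5,0,0,-84,0.1,-13.9,8,4.5,0,0,-84,0.1,-13.9,8,4.5,0,0,-84,0.1,-13.9,8,4.5]

```text
time_s: 5.6
eef_pos: [436.6, -264.9, 111.6]
tool_rot: [-2.222, -2.22, -0.0]
force: [0.6, 0.6, -2.5]
gripper_width: 0.591
finger_force: 30.0
```

Request:
arm_command:
  steps: [0,0,-6,0,0,-3,4.5,0,0,-6,0,0,-4,4.5,0,0,-6,0,0,-4,4.5]

```text
time_s: 5.85
eef_pos: [435.2, -263.9, 69.6]
tool_rot: [-2.322, -2.11, 0.004]
force: [-0.4, 0.3, -1.0]
gripper_width: 0.594
finger_force: 30.0
```

```bash
cat >> h.py <<'E'
def crop(cam,f,x,y,z=10,w=200,h=150,k=4):
    im,d=env.read_camera(cam); K,di,p,Rm=cal(cam)
    c=cv2.projectPoints(np.array([[x,y,z]],float),cv2.Rodrigues(Rm.T)[0],-Rm.T@p,K,di)[0].ravel().astype(int)
    x0,y0=np.clip(c-[w//2,h//2],0,[640-w,400-h]); cv2.imwrite("pics/"+f,cv2.resize(im[y0:y0+h,x0:x0+w,::-1],None,fx=k,fy=k,interpolation=cv2.INTER_CUBIC)); print("crop origin",x0,y0,"scale",k); return im,d
E
python3 - <<'E'
from h import *
crop("side","a1.png",460,-270,20,160,120,5)
s=env.state(); print(s["eef_pos"],s["tool_rot"])
E
```

```text
crop origin 227 209 scale 5
[ 435.68062015 -264.68792283   70.85665892] [-2.32337386 -2.11048398  0.00264022]
```

View pics/a1.png

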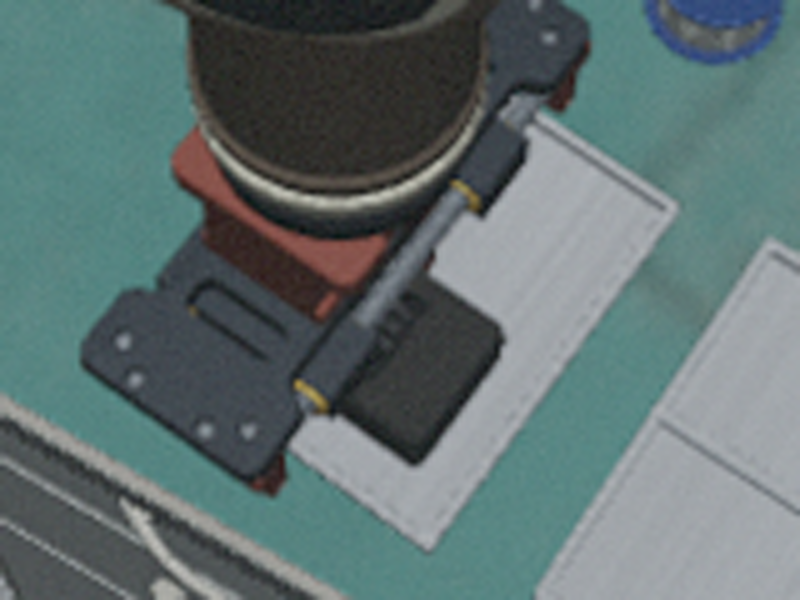

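Request:
arm_command:
  steps: [0,0,0,0,0,-2,4.5,0,0,0,0,0,-3,4.5,0,0,0,0,0,-3.5,4.5,0,0,0,0,0,-3.7,4.5,0,0,0,0,0,-3.7,4.5,0,0,0,0,0,-3.7,6.6,0,0,0,0,0,-3.7,6.6,0,0,0,0,0,-3.7,6.6,0,0,0,0,0,-3.7,6.6,0,0,0,0,0,-3.7,6.6]

```text
time_s: 6.73
eef_pos: [436.9, -265.3, 34.8]
tool_rot: [2.329, 2.108, 0.0]
force: [-0.7, -0.3, 0.2]
gripper_width: 0.751
finger_force: 0.0
```

Request:
arm_command:
  steps: [0,0,0,0,0,4,6.6,0,0,0,0,0,8,7,0,0,-6,0,0,9,8,0,0,-39,0.2,26.2,9,8,0,0,-39,0.2,26.2,9,8,0,0,-39,0.2,26.2,9,8,0,0,-39,0.2,26.2,9,8,0,0,-39,0.2,26.2,9,8,0,0,-39,0.2,26.2,9,8,0,0,-39,0.2,26.2,9,8,0,0,-39,0.2,26.2,9,8,0,0,-39,0.2,26.2,9,8]

```text
time_s: 7.73
eef_pos: [438.8, -2.7, 124.7]
tool_rot: [2.897, 1.214, -0.0]
force: [0.6, -1.0, 0.1]
gripper_width: 0.909
finger_force: 0.0
```

```bash
cat >> h.py <<'E'
def fit(cam,d,t,top):
    r=env.cut_out(t,cam)
    if not r: print(t,"none"); return
    c=cloud(cam,d,r[0]["mask"]); c=c[abs(c[:,2]-top)<6]; p=c[:,:2].astype(np.float32)
    print(cam,t,round(r[0]["confidence"],2),len(p),"rect",np.round(np.hstack([np.hstack(cv2.minAreaRect(p)[:2]),cv2.minAreaRect(p)[2]]),1),"circ",np.round(cv2.minEnclosingCircle(p)[0],1),"mean",p.mean(0).round(1),"z",np.percentile(c[:,2],[5,50,95]).round(1))
E
python3 - <<'E'
from h import *
s=env.state(); print(s["eef_pos"],s["tool_rot"])
im,d=crop("side","a2.png",460,-270,20,160,120,5)
fit("side",d,"adapter_mid",35)
im,d=env.read_camera("top"); fit("top",d,"adapter_mid",35)
E
```

```text
[438.78754807  -2.67870473 124.66206533] [ 2.89702884e+00  1.21364217e+00 -3.11217150e-04]
crop origin 227 209 scale 5
side adapter_mid 0.72 1525 rect [ 436.7 -264.9   93.8   53.    83.4] circ [ 437.4 -266. ] mean [ 435.5 -266. ] z [30.9 33.8 36.5]
top adapter_mid 0.82 913 rect [ 435.7 -265.6   93.8   51.5   83.9] circ [ 437.6 -265.5] mean [ 436.  -265.5] z [29.9 33.2 36.8]
```

View pics/a2.png

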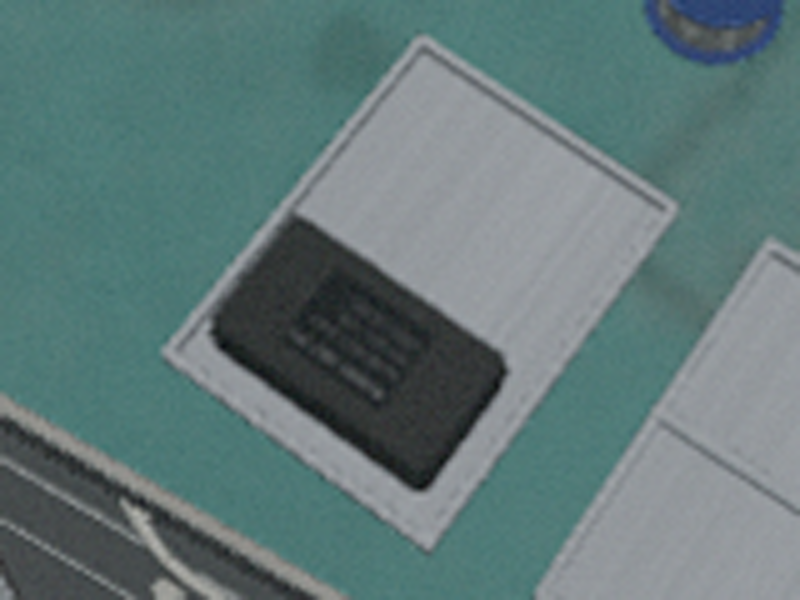

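Request:
arm_command:
  steps: [0,0,0,0.1,0,-4,8,0,0,0,0.1,0,-8,8,0,0,0,0.1,0,-10.3,8,0,0,0,0.1,0,-10.3,8,0,0,0,0.1,0,-10.3,8,0,0,0,0.1,0,-10.3,5.5,0,0,0,0.1,0,-10.3,5.5,0,0,0,0.1,0,-10.3,5.5,0,0,0,0.1,0,-10.3,5.5,0,0,0,0.1,0,-10.3,5.5,0,0,0,0.1,0,-10.3,5.5]

```text
time_s: 8.85
eef_pos: [440.1, -3.4, 22.1]
tool_rot: [2.899, 1.21, 0.001]
force: [-0.3, -1.6, 6.1]
gripper_width: 0.703
finger_force: 30.0
```

Request:
arm_command:
  steps: [0,0,0,0,0,4,5.5,0,0,0,0,0,8,5.5,0,0,-6,0,-3,9,5.5,0,0,-51.5,7.3,-27,9,5.5,0,0,-51.5,7.3,-27,9,5.5,0,0,-51.5,7.3,-27,9,5.5,0,0,-51.5,7.3,-27,9,5.5,0,0,-51.5,7.3,-27,9,5.5,0,0,-51.5,7.3,-27,9,5.5,0,0,-51.5,7.3,-27,9,5.5,0,0,-51.5,7.3,-27,9,5.5,0,0,-51.5,7.3,-27,9,5.5]

```text
time_s: 9.85
eef_pos: [512.3, -272.9, 111.2]
tool_rot: [-3.137, 0.168, 0.002]
force: [-0.6, -0.1, -0.8]
gripper_width: 0.697
finger_force: 30.0
```

Request:
arm_command:
  steps: [0,0,0,0,0,-4,5.5,0,0,0,0,0,-6.5,5.5,0,0,0,0,0,-7.8,5.5,0,0,0,0,0,-8.5,5.5,0,0,0,0,0,-8.7,5.5,0,0,0,0,0,-8.7,5.5,0,0,0,0,0,-8.7,7.2,0,0,0,0,0,-8.7,7.2,0,0,0,0,0,-8.7,7.2,0,0,0,0,0,-8.7,7.2,0,0,0,0,0,-8.7,7.2]

```text
time_s: 10.77
eef_pos: [512.9, -273.1, 24.8]
tool_rot: [3.137, -0.169, 0.0]
force: [0.3, -0.0, 0.9]
gripper_width: 0.818
finger_force: 0.0
```

Request:
arm_command:
  steps: [0,0,0,0,0,4,7.2,0,0,0,0,0,8,7.2,0,0,0,0,0,10,8,0,0,0,11.7,-3.5,10,8,0,0,0,11.7,-3.5,10,8,0,0,0,11.7,-3.5,10,8,0,0,0,11.7,-3.5,10,8,0,0,0,11.7,-3.5,10,8]

```text
time_s: 11.43
eef_pos: [630.8, -308.7, 123.9]
tool_rot: [3.136, -0.167, -0.001]
force: [0.4, -0.7, -0.2]
gripper_width: 0.912
finger_force: 0.0
```

```bash
python3 - <<'E'
from h import *
s=env.state(); print(s["eef_pos"],s["tool_rot"])
im,d=crop("side","a3.png",480,-270,20,160,120,5)
fit("side",d,"tape_mid",21);fit("side",d,"spool_mid",36)
E
```

```text
[ 630.79092525 -308.65937391  123.93000226] [ 3.13604524e+00 -1.67000440e-01 -1.25516886e-03]
crop origin 232 200 scale 5
side tape_mid 0.65 630 rect [ 514.2 -269.7   60.6   61.    53.7] circ [ 514.3 -270. ] mean [ 513.1 -270.5] z [17.5 20.7 23.3]
side spool_mid 0.66 131 rect [ 627.3 -191.6   29.8   31.2   37.5] circ [ 626.1 -190.9] mean [ 627.  -191.8] z [30.1 31.1 33. ]
```

View pics/a3.png

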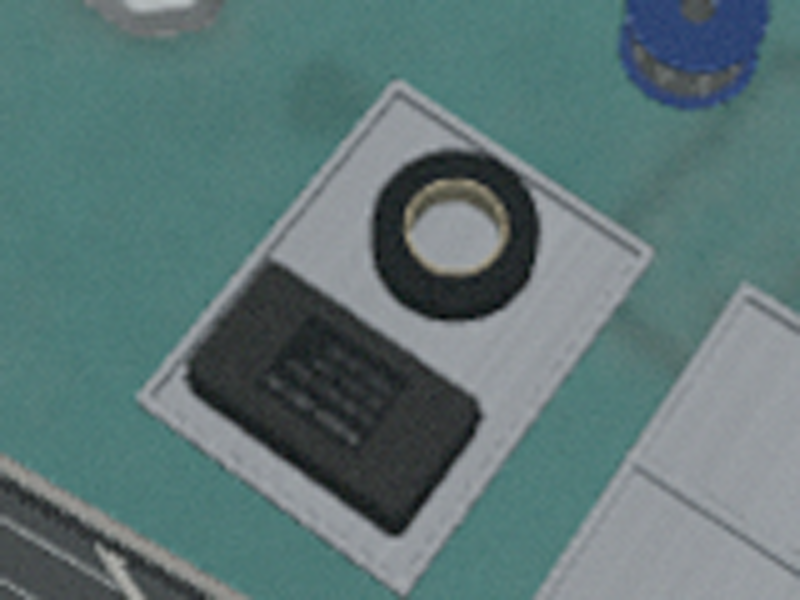

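Request:
arm_command:
  steps: [0,0,0,0,0,-4,8,0,0,0,0,0,-8,8,0,0,0,0,0,-9.3,8,0,0,0,0,0,-9.3,8,0,0,0,0,0,-9.3,8,0,0,0,0,0,-9.3,4.8,0,0,0,0,0,-9.3,4.8,0,0,0,0,0,-9.3,4.8,0,0,0,0,0,-9.3,4.8,0,0,0,0,0,-9.3,4.8,0,0,0,0,0,-9.3,4.8]

```text
time_s: 12.5
eef_pos: [630.1, -308.6, 32.6]
tool_rot: [3.136, -0.17, 0.002]
force: [-1.0, -0.3, 4.9]
gripper_width: 0.579
finger_force: 30.0
```

Request:
arm_command:
  steps: [0,0,0,0,0,2.5,4.8,0,0,0,0,0,6,4.8,0,0,2,-12.2,-10.1,7,4.8,0,0,2,-12.2,-10.1,7,4.8,0,0,2,-12.2,-10.1,7,4.8,0,0,2,-12.2,-10.1,7,4.8,0,0,2,-12.2,-10.1,7,4.8,0,0,2,-12.2,-10.1,5,4.8,0,0,2,-12.2,-10.1,5,4.8]

```text
time_s: 13.25
eef_pos: [506.6, -407.9, 78.9]
tool_rot: [-3.136, 0.117, 0.004]
force: [0.1, 1.2, -3.0]
gripper_width: 0.576
finger_force: 30.0
```

```bash
python3 - <<'E'
from h import *
s=env.state(); print(s["eef_pos"],s["tool_rot"],s["gripper_width"])
im,d=crop("side","a4.png",490,-390,40,160,120,5)
fit("side",d,"spool_mid",87);fit("side",d,"divided_tray",8)
E
```

```text
[ 506.58870552 -407.89962702   78.85737845] [-3.1360743   0.11683546  0.00385488] 0.5762054758063287
crop origin 296 224 scale 5
side spool_mid 0.64 281 rect [ 501.7 -407.2   50.3   40.9   80.9] circ [ 503.8 -407.1] mean [ 499.2 -404.2] z [81.1 82.3 84.4]
side divided_tray 0.56 1939 rect [ 459.3 -404.3   85.3  133.2   86.5] circ [ 459.6 -404.3] mean [ 448.8 -404.7] z [ 2.2  3.7 12.1]
```

View pics/a4.png

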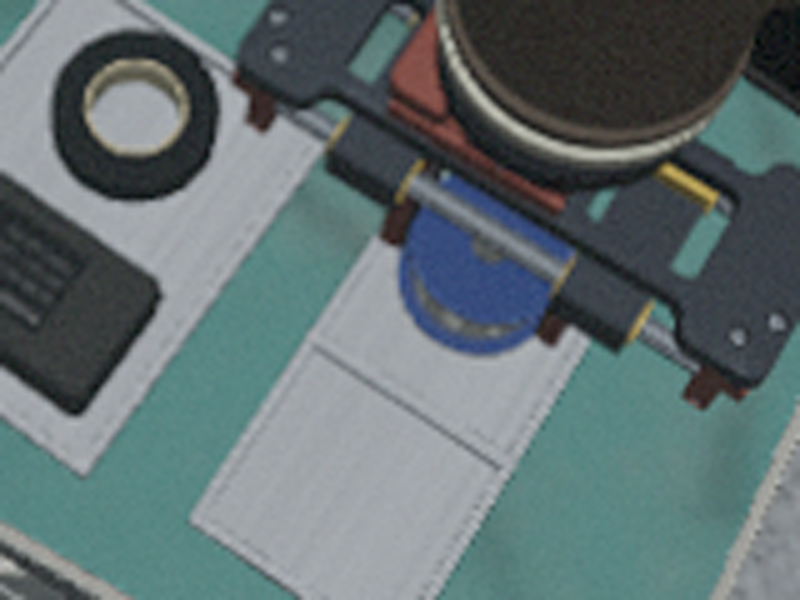

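Request:
arm_command:
  steps: [0,0,0,0,0,0,4.8,0,0,0,0,0,-2,4.8,0,0,0,0,0,-3.4,4.8,0,0,0,0,0,-4.2,4.8,0,0,0,0,0,-4.6,4.8,0,0,0,0,0,-4.7,4.8,0,0,0,0,0,-4.7,4.8]

```text
time_s: 13.98
eef_pos: [507.7, -408.4, 35.4]
tool_rot: [-3.138, 0.114, 0.0]
force: [-1.5, 2.3, 3.8]
gripper_width: 0.577
finger_force: 30.0
```

Request:
arm_command:
  steps: [0,0,0,0,0,0,6.6,0,0,0,0,0,0,6.6,0,0,0,0,0,0,6.6,0,0,0,0,0,0,6.6,0,0,0,0,0,3,6.6,0,0,0,0,0,7,6.6,0,0,0,0,0,10,6.6,0,0,94,11.8,21.7,10,6.6,0,0,94,11.8,21.7,10,6.6,0,0,94,11.8,21.7,10,6.6,0,0,94,11.8,21.7,10,6.6,0,0,94,11.8,21.7,10,6.6]

```text
time_s: 14.98
eef_pos: [608.1, -224.4, 134.9]
tool_rot: [3.02, 0.864, 0.001]
force: [0.9, -0.7, -1.6]
gripper_width: 0.751
finger_force: 0.0
```

Request:
arm_command:
  steps: [0,0,58,1.8,3.2,0,6.6,0,0,58,1.8,3.2,0,6.6,0,0,58,1.8,3.2,0,6.6,0,0,58,1.8,3.2,0,6.6,0,0,58,1.8,3.2,0,6.6,0,0,58,1.8,3.2,0,6.6,0,0,58,1.8,3.2,0,6.6,0,0,58,1.8,3.2,0,6.6,0,0,58,1.8,3.2,0,6.6,0,0,58,1.8,3.2,0,6.6]

```text
time_s: 15.82
eef_pos: [625.3, -194.5, 134.9]
tool_rot: [2.232, 2.21, 0.001]
force: [-0.1, 0.5, -1.4]
gripper_width: 0.751
finger_force: 0.0
```

```bash
python3 - <<'E'
from h import *
s=env.state(); print(s["eef_pos"],s["tool_rot"],s["gripper_width"])
im,d=crop("side","a5.png",520,-320,20,200,150,4)
fit("side",d,"spool_mid",39);fit("side",d,"divided_tray",8);fit("side",d,"jar_mid",30)
im,d=env.read_camera("top"); fit("top",d,"spool_mid",39);fit("top",d,"divided_tray",8)
E
```

```text
[ 625.28078548 -194.54662972  134.89994911] [2.23240441e+00 2.21003047e+00 9.25117743e-04] 0.7514961173283341
crop origin 247 180 scale 4
side spool_mid 0.91 725 rect [ 509.1 -408.8   54.1   52.9   32.3] circ [ 509.8 -408.2] mean [ 509.1 -408.3] z [35.6 38.2 40.9]
side divided_tray 0.68 2226 rect [ 472.8 -405.2   86.3  161.3   85.7] circ [ 470.7 -406.2] mean [ 459.  -405.2] z [ 2.1  3.9 12.2]
side jar_mid 0.6 224 rect [ 626.2 -191.6   33.2   32.8   66.6] circ [ 626.2 -190.3] mean [ 625.5 -191.8] z [26.8 30.4 32.9]
top spool_mid 0.56 404 rect [ 507.6 -407.    51.3   50.5   26.3] circ [ 506.4 -406.3] mean [ 507.2 -407.5] z [34.7 38.  41.5]
top divided_tray 0.69 1175 rect [ 469.3 -406.    83.3  156.9   85.5] circ [ 470.  -405.6] mean [ 459.9 -404.6] z [ 2.3  4.7 12.4]
```

View pics/a5.png

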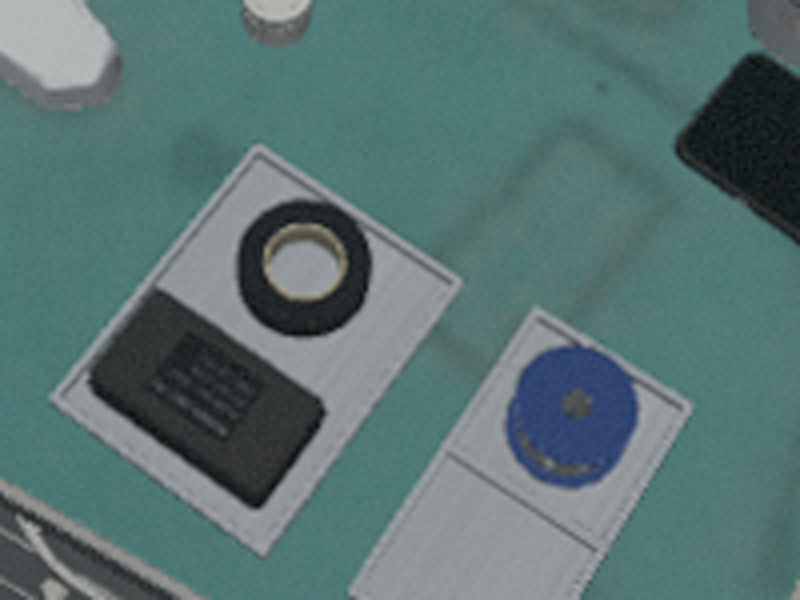

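Request:
arm_command:
  steps: [0,0,0,0.1,0.2,-4,6.6,0,0,0,0.1,0.2,-8,6.6,0,0,0,0.1,0.2,-10.6,6.6,0,0,0,0.1,0.2,-10.6,6.6,0,0,0,0.1,0.2,-10.6,6.6,0,0,0,0.1,0.2,-10.6,2.8,0,0,0,0.1,0.2,-10.6,2.8,0,0,0,0.1,0.2,-10.6,2.8,0,0,0,0.1,0.2,-10.6,2.8,0,0,0,0.1,0.2,-10.6,2.8,0,0,0,0.1,0.2,-10.6,2.8,0,0,0,0.1,0.2,-10.6,2.8]

```text
time_s: 17.17
eef_pos: [626.9, -192.2, 29.6]
tool_rot: [2.228, 2.213, 0.002]
force: [-1.2, 1.1, 6.4]
gripper_width: 0.395
finger_force: 30.0
```

Request:
arm_command:
  steps: [0,0,0,0,0,3,2.8,0,0,0,0,0,7,2.8,0,0,0,0,0,9,2.8,0,0,-4,-19.5,-21.1,9,2.8,0,0,-4,-19.5,-21.1,9,2.8,0,0,-4,-19.5,-21.1,9,2.8,0,0,-4,-19.5,-21.1,9,2.8,0,0,-4,-19.5,-21.1,9,2.8,0,0,-4,-19.5,-21.1,9,2.8,0,0,-4,-19.5,-21.1,9,2.8,0,0,-4,-19.5,-21.1,9,2.8,0,0,-4,-19.5,-21.1,6,2.8]

```text
time_s: 18.17
eef_pos: [430.8, -408.4, 93.2]
tool_rot: [2.305, 2.122, 0.001]
force: [2.2, -0.8, -1.5]
gripper_width: 0.4
finger_force: 30.0
```

Request:
arm_command:
  steps: [0,0,0,0,0,-1,2.8,0,0,0,0,0,-2,2.8,0,0,0,0,0,-2,2.8]

```text
time_s: 18.42
eef_pos: [430.9, -401.7, 66.7]
tool_rot: [-2.301, -2.134, 0.001]
force: [0.2, 0.7, -0.9]
gripper_width: 0.395
finger_force: 30.0
```

Request:
arm_command:
  steps: [0,0,0,0,0,-1.5,2.8,0,0,0,0,0,-2.7,2.8,0,0,0,0,0,-3.3,2.8,0,0,0,0,0,-3.5,2.8,0,0,0,0,0,-3.6,2.8,0,0,0,0,0,-3.6,2.8]

```text
time_s: 18.92
eef_pos: [431.4, -403.1, 33.0]
tool_rot: [2.305, 2.135, 0.0]
force: [-0.2, 0.1, -0.2]
gripper_width: 0.392
finger_force: 30.0
```

Measured at grasp 29.6, now 33.0 (floor +3): at or just above the floor. Ease down 0.5 mm, release, rise.

Request:
arm_command:
  steps: [0,0,0,0,0,-0.1,2.8,0,0,0,0,0,-0.1,2.8,0,0,0,0,0,-0.1,4.6,0,0,0,0,0,-0.1,4.6,0,0,0,0,0,-0.1,4.6,0,0,0,0,0,-0.1,4.6,0,0,0,0,0,2,4.6,0,0,0,0,0,5,4.6,0,0,0,0,0,9,4.6,0,0,0,-4,18,13,4.6,0,0,0,-4,18,13,4.6,0,0,0,-4,18,13,4.6]

```text
time_s: 19.92
eef_pos: [404.2, -283.2, 149.5]
tool_rot: [2.306, 2.133, 0.0]
force: [0.6, 1.3, 1.0]
gripper_width: 0.527
finger_force: 0.0
```

Request:
arm_command:
  steps: [0,0,0,-3,12,3,4.6,0,0,0,-3,12,3,4.6,0,0,0,-3,12,3,4.6,0,0,0,-3,12,3,4.6,0,0,0,-3,12,3,4.6,0,0,0,-3,12,3,4.6]

```text
time_s: 20.42
eef_pos: [375.5, -163.3, 179.5]
tool_rot: [2.302, 2.138, 0.003]
force: [-0.5, -0.7, 0.3]
gripper_width: 0.526
finger_force: 0.0
```

```bash
python3 - <<'E'
from h import *
s=env.state(); print(s["time_s"],s["eef_pos"],s["force"])
im,d=crop("side","a6.png",500,-360,20,200,150,4)
for t,z in(("spool_mid",39),("jar_mid",33),("tape_mid",21),("adapter_mid",35),("syringe_mid",16)): fit("side",d,t,z)
E
```

```text
20.4167 [ 375.45432329 -163.26680584  179.48380325] [-0.46962239 -0.73250712  0.33352652]
crop origin 262 200 scale 4
side spool_mid 0.98 700 rect [ 508.5 -408.    53.6   51.7   84.8] circ [ 509.2 -407.6] mean [ 508.4 -408.1] z [35.7 38.2 40.6]
side jar_mid 0.87 347 rect [ 432.9 -403.8   34.1   33.9   29.3] circ [ 432.5 -403.8] mean [ 431.7 -403.7] z [29.1 32.2 34.8]
side tape_mid 0.74 637 rect [ 514.4 -270.4   60.6   60.3   30.5] circ [ 514.  -269.1] mean [ 513.3 -270.5] z [17.6 20.7 23.3]
side adapter_mid 0.6 1556 rect [ 436.5 -264.3   95.2   53.5   83.2] circ [ 435.8 -264.9] mean [ 435.7 -265.6] z [31.  33.9 36.4]
side syringe_mid 0.55 287 rect [ 760.4 -235.    22.4  111.5   86.9] circ [ 760.4 -235.8] mean [ 758.4 -236.7] z [10.6 14.4 18.2]
```

View pics/a6.png

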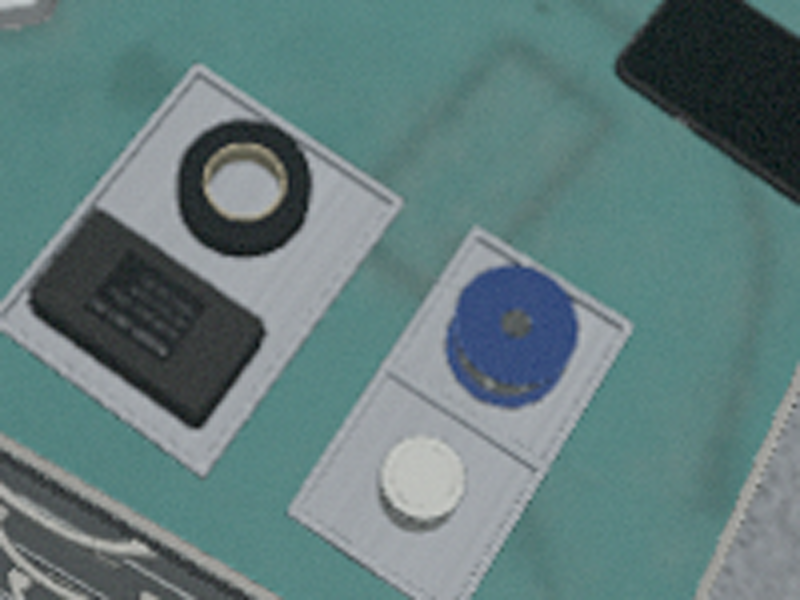

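The picture shows the tape (245,187) and adapter (150,320) flat in the open tray. The spool (515,335) and jar (422,480) stand in separate compartments of the divided tray. Nothing sits on a rim, and the arm is clear.

```bash
python3 -c "
from bench import env
print(env.close_job())"
```

```text
the job is handed in; nothing more can be done
None
```

Both kits are made up and the job is handed in at about 20 s: spool and jar are in separate compartments of the divided tray, and tape and adapter lie flat side by side in the open tray. The syringe was left where it lay.

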